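# Comb the rods in the two-leaf chest

### The job

Turn the button aside, open the chest's lipped right leaf and then the left leaf it overlaps, both until they stand upright or further. Take the rake from its cork pad and comb the scattered rods with it, never with the fingers, to the left end of the chest until they all lie flat, close together and parallel to the left end wall; then stand the rake back on its pad, shut the left leaf, shut the right leaf over it, and turn the button back across it. Leave the other things on the bench where they are.

Things in the scene. Friction and masses are not known exactly. Their poses are not given: they have to be found in the camera images.
- chest: fixed shallow plywood box; origin: centre of its underside, x away from the robot, y to the robot's left. Outside 166 (x) x 296 (y) mm, rim at 46 mm; walls 8, floor 6 mm thick; inside 150 x 280 x 40 mm deep. Lid: two 8 mm leaves, each 148 mm wide, meeting in the middle, hinged on the two short end walls (inner faces y = -140, +140 mm)
- leaf_lip (a joint): hinge angle of the right leaf (on the -y end wall). Its free edge carries a 4 mm thick, 25 mm wide wooden lip lying 12 mm over the left leaf. 0 = shut, 1.57 = upright, 2.0 = stop. Friction hinge (0.24 N m, leaf 0.22 kg): it stays where it is left. It cannot be lifted while the turn button lies across it
- leaf_lip_handle (a point): middle of the right leaf's handle: a round steel bar, 10 mm thick, 74 mm long along the chest's x, on two 8 mm feet 56 mm apart; its axis is 30 mm off the leaf's outer face (84 mm over the bench when shut) and 40 mm from the leaf's free edge. The bar can turn between gripping fingers
- leaf_lip_hinge (a point): middle of the right leaf's hinge line, which runs along the chest's x at the height of the rim (46 mm); with the leaf shut the handle's axis is 108 mm inward and 38 mm above it
- leaf_plain (a joint): hinge angle of the left leaf (on the +y end wall; plain edge, held down by the right leaf's lip). 0 = shut, 1.57 = upright, 2.0 = stop. Same stiff friction hinge: it stays where it is left
- leaf_plain_handle (a point): middle of the left leaf's handle, the same bar placed as a mirror image (80 mm from the right leaf's handle when both are shut)
- leaf_plain_hinge (a point): middle of the left leaf's hinge line, along the chest's x at the height of the rim; with the leaf shut the handle's axis is 108 mm inward and 38 mm above it
- button (a joint): angle of the flat steel turn button on the ledge of the chest's front wall, near its right end: 0 = arm points away from the robot, 20 mm over the right leaf (latched); turns clockwise seen from above (arm to the robot's right) up to 1.6, clear of the leaf. Friction 0.04 N m; stays where left
- button_post (a point): top centre of the upright round post on the turn button's arm: 12 mm diameter, stands 27 mm above the arm (top 87 mm above the bench), 28 mm from the pivot
- button_pivot (a point): the turn button's vertical pivot axis, at the top face of its 5 mm thick, 16 mm wide arm; on the axis of the arm's turning
- rake: wooden hand rake that stands by itself, 0.25 kg: head 126 (its x) x 40 (its y) x 20 mm high with short comb teeth below (5 mm gaps, too narrow for a rod); upright handle 32 (x) x 20 (y) mm in section rising to 125 mm above its foot. Origin: centre of the underside of the teeth; z up along the handle
- rake_top (a point): centre of the top of the rake's handle, 125 mm above its foot
- pad_mid (a point): centre of the top of the rake's fixed cork pad, 170 (its x) x 90 (its y) x 2 mm, on the bench at the robot's right; the rake stands here at first with its head along the pad
- rod_0: dark wooden square rod, 58 (its x, the long axis) x 10 x 10 mm, 12 g, loose (smooth, friction 0.3) on the chest floor; origin at its centre. Three to five of the five rods are present. At first they lie at odd angles; at least 50 mm next to the chest's right (-y) end wall are free
- rod_1: dark wooden square rod, 58 (its x, the long axis) x 10 x 10 mm, 12 g, loose (smooth, friction 0.3) on the chest floor; origin at its centre. Three to five of the five rods are present. At first they lie at odd angles; at least 50 mm next to the chest's right (-y) end wall are free
- rod_2: dark wooden square rod, 58 (its x, the long axis) x 10 x 10 mm, 12 g, loose (smooth, friction 0.3) on the chest floor; origin at its centre. Three to five of the five rods are present. At first they lie at odd angles; at least 50 mm next to the chest's right (-y) end wall are free
- rod_3: dark wooden square rod, 58 (its x, the long axis) x 10 x 10 mm, 12 g, loose (smooth, friction 0.3) on the chest floor; origin at its centre. Three to five of the five rods are present. At first they lie at odd angles; at least 50 mm next to the chest's right (-y) end wall are free
- rod_4: dark wooden square rod, 58 (its x, the long axis) x 10 x 10 mm, 12 g, loose (smooth, friction 0.3) on the chest floor; origin at its centre. Three to five of the five rods are present. At first they lie at odd angles; at least 50 mm next to the chest's right (-y) end wall are free
- pliers: pliers with red handles, bystander, 166 mm long, lying on the bench left of the chest
- bolt: bolt, bystander, 52 mm long, lying on the bench between the chest and the cork pad
- chuck_key: chuck key, bystander, 63 mm, lying on the bench beyond the cork pad

How it is judged:
By the outcome, as a careful person would: the job done as asked, in the order asked, and still so for the second after the job is handed in, with the robot touching nothing.
Of rod_0, rod_1, rod_2, rod_3, rod_4 only 3 to 5 are there at a start; the rules pass over those that are not, and their reading is None.
At some moment in a run one of rake may be knocked a few centimetres aside while the robot is not near it.
Once in a run the grip may slacken for a moment while it holds something.
It also fails if it takes over 210 s, if anything falls off the work surface, if the arm or the gripper's body presses on something with over 40 N, if the wrist force passes 120 N, or if a joint passes its speed limit or range.

### The arm

A 6-joint arm with a two-finger parallel gripper is mounted at the origin on a cart in front of the work surface, level with it; the furniture and walls round the work are solid. World frame = base frame: x ahead of the robot, y to its left, z up, the work surface at z = 0. Lengths are in mm, angles in degrees, forces in N, time in s.
With the tool pointing down it reaches from about 350 to 875 mm from the base axis. Payload 4.2 kg.
Tool frame: the origin (TCP) lies on the centre line of the jaws, within the pads' length; the fingertips stand 14 mm ahead of it and the grasp point (between the pads) lies 5 mm behind it; z points along the fingers, y is the line along which they close (so a half turn about z gives the same grasp; the last joint's range is limited). The gripper opens to 85 mm and grips with 20 to 120 N. Pads are 22 mm wide; open, the fingers measure 114 mm over their backs; the gripper's body (76 mm by 85 mm) begins 54 mm behind the grasp point. The pads swing forward as they close: fully open they stand 13 mm farther back than shut.
Start: joints at [-53.537, 22.042, 0.453, 0, -68.411, -14.817], TCP at [230.561, -580.896, 245.312] pointing down, gripper open.
Joint ranges: [-179.83, 179.83], [-69.29, 118.12], [-61.27, 80.66], [-181.25, 117.63], [-171.15, -9.14], [-177.46, 177.46]. Speed limits (degrees/s): [159.86, 159.86, 180, 180, 180, 180].

### API

Orientations are given as [roll, pitch, yaw] about the fixed x, y, z axes, in that order (R = Rz(yaw) Ry(pitch) Rx(roll)).
In Python, from workcell import robot gives the robot as it stands. Calls block until the motion is done:
- robot.movep(position, orientation): joint-space move of the TCP to a pose.
- robot.servo_line(position, rot=None, rate=150, contact_N=None): straight line of the TCP; rot=None keeps the orientation; rate is the mean speed in mm/s. With contact_N (N) it stops when the force on the tool has changed by that much, and returns True; else False.
- robot.set_joints(angles): joint-space move.
- robot.gripper_to(opening, strength=None): finger opening in mm; strength is the grip in N (None keeps the last); returns when the fingers have stopped.
- robot.dwell(seconds).
- robot.inverse_kinematics(position, orientation): joint angles nearest the present ones, or None.
- robot.observe(): the state.
- robot.camera(name): name is "scene" or "side" or "wrist"; returns the picture (420x560x3 uint8, red, green, blue); there is no depth.
- robot.camera_info(name): a dict with "fov_y" (degrees; the focal length in pixels is half the picture's height over the tangent of half this angle, whatever the lens; pixels are square), "cx", "cy" (the principal point, pixels), "k1" (the pictures are not rectified: a ray, as slopes to the right and down, at radius r is drawn at 1 + k1 r^2 times it, then the intrinsics apply), "rvec" (rotation vector, rad) and "tvec" (3), from world to camera coordinates, as OpenCV has them. Camera axes: x right, y down, z forward; pixel columns grow to the right and rows downward; lengths in mm; the calibration is good to about 2 mm. A picture is of the moment at which its call begins: read the wrist's pose just before it. camera_info takes no time and is no camera call; for the wrist camera it gives the pose at the moment of the call.
A pose or a line that the arm cannot do raises robot.Unreachable and nothing moves.
- robot.hand_in(): hands the job in; it is judged then, once.
Trained networks look in the newest picture that a camera, given by its name, has taken for a name from the list of things; names that differ only in an ending like _2 or _b are one class to them, and where a whole thing is asked for, a point or a joint stands for the part that bears it (a point fixed in the world has none). Each returns a list of dicts, best first, with "p" (0 to 1); they miss things now and then, are a little off and sometimes report something else, mostly with a low value. They report only what shows in the picture. A call takes as long as a camera call.
- robot.spot_in(name, camera): "point" ([column, row] in pixels, amid what is visible of it).
The state is a dict: "clock": time; "joints": joint angles; "joint_velocities": joint speeds; "tau": joint torques, N m; "eef_pos": TCP position; "tcp_rot": TCP orientation; "ft_force": force on the tool from outside, world axes, zero at the start; "wrist_torque": the same for the moment, N m; "finger_gap": finger opening in mm; "grasp_force": force on a finger pad.
Only numpy, scipy, OpenCV 4.12 (cv2) and the standard library are available. Lean on these libraries where they do the work, as an engineer would, in place of code of your own. Each camera call takes 0.05 s, during which the arm holds its last target. There are 200 camera calls.

## Working session

There is one attempt and no reset: what is moved stays moved. The work goes in short steps, each a Python script; the robot and the scene stay as the last script left them, time stands still between calls to the robot, and variables do not carry over. Pictures are saved under pics/ and viewed, at most 14 in all, crops included, and the job is handed in when it is done.

```bash
ls; mkdir -p pics
cat > h.py <<'E'
import numpy as np, cv2
from workcell import robot
def save(cam,name):
    im=robot.camera(cam); cv2.imwrite(f'pics/{name}.png',im[:,:,::-1]); return im
def K(ci): 
    f=210/np.tan(np.radians(ci['fov_y']/2)); return f
def ray(cam,px,ci=None):
    ci=ci or robot.camera_info(cam); f=K(ci)
    d=np.array([(px[0]-ci['cx'])/f,(px[1]-ci['cy'])/f]); u=d.copy()
    for _ in range(30): u=d/(1+ci['k1']*(u@u))
    R=cv2.Rodrigues(np.array(ci['rvec'],float))[0]; t=np.array(ci['tvec'],float).ravel()
    return -R.T@t, R.T@np.array([u[0],u[1],1.])
def at_z(cam,px,z,ci=None):
    o,d=ray(cam,px,ci); return o+d*(z-o[2])/d[2]
def proj(cam,P,ci=None):
    ci=ci or robot.camera_info(cam); f=K(ci)
    R=cv2.Rodrigues(np.array(ci['rvec'],float))[0]; c=R@np.array(P,float)+np.array(ci['tvec'],float).ravel()
    u=c[:2]/c[2]; u=u*(1+ci['k1']*(u@u)); return u*f+[ci['cx'],ci['cy']]
def tri(pxs):
    A=np.zeros((3,3));b=np.zeros(3)
    for o,d in pxs:
        d=d/np.linalg.norm(d);M=np.eye(3)-np.outer(d,d);A+=M;b+=M@o
    return np.linalg.solve(A,b)
E
python3 - <<'E'
from h import *
s=robot.observe();print(s)
for c in('scene','side'):
    save(c,c+'0');ci=robot.camera_info(c);print(c,ci, ray(c,(280,210))[0])
    for n in('leaf_lip_handle','leaf_plain_handle','leaf_lip_hinge','leaf_plain_hinge','button_post','button_pivot','rake_top','pad_mid','bolt','chuck_key','pliers'):
        r=robot.spot_in(n,c);print(n,[(np.round(q['point']).tolist(),round(q['p'],2)) for q in r[:2]])
E
```

```text
pics
{'clock': 0.0, 'joints': array([-5.35356848e+01,  2.20917007e+01,  3.79570882e-01, -2.91401387e-02,
       -6.84098714e+01, -1.48175443e+01]), 'joint_velocities': array([ 0.0339416 , -0.06586027, -0.04293656, -0.0823613 , -0.03560179,
       -0.03730779]), 'tau': array([ 2.12891227e-04, -3.92284119e+01,  1.88400006e+01,  4.18620363e+00,
       -4.73305423e-03,  9.27970234e-06]), 'eef_pos': array([ 230.38117898, -580.40020386,  244.20982365]), 'tcp_rot': array([ 1.79875130e+02, -5.02894821e-03, -1.58363975e+02]), 'ft_force': array([-1.00291822, -0.77402241,  0.37750795]), 'wrist_torque': array([0.00599206, 0.01454428, 0.01094612]), 'grasp_force': 0.0, 'finger_gap': 85.61143451360688}
scene {'fov_y': 56.153386475148714, 'cx': 274.01376984247145, 'cy': 212.4442548558899, 'k1': -0.09678823336388273, 'rvec': array([ 1.44819085, -2.24758632,  0.7886789 ]), 'tvec': array([275.06994298, 407.58626543, 864.72111207])} [-82.93239751 345.65696497 929.07271996]
leaf_lip_handle [([282.0, 216.0], 0.9)]
leaf_plain_handle [([232.0, 235.0], 0.67)]
leaf_lip_hinge [([281.0, 214.0], 0.56)]
leaf_plai
[... 326 characters left out ...]
9, 'cx': 283.8756292226308, 'cy': 210.66333228563389, 'k1': 0.057897857992784324, 'rvec': array([ 1.94614592, -0.25573249,  0.19560414]), 'tvec': array([-476.27934533,  180.6301962 , 1293.07351046])} [  144.02173885 -1212.79860131   663.23877859]
leaf_lip_handle [([293.0, 238.0], 0.6)]
leaf_plain_handle [([275.0, 216.0], 0.77)]
leaf_lip_hinge [([294.0, 234.0], 0.56)]
leaf_plain_hinge [([275.0, 213.0], 0.74)]
button_post [([266.0, 243.0], 0.59), ([303.0, 305.0], 0.56)]
button_pivot [([267.0, 239.0], 0.61), ([294.0, 236.0], 0.25)]
rake_top [([304.0, 309.0], 0.67), ([296.0, 235.0], 0.51)]
pad_mid [([301.0, 326.0], 0.74)]
bolt []
chuck_key [([368.0, 308.0], 0.53)]
pliers [([242.0, 207.0], 0.49)]
```

View pics/scene0.png

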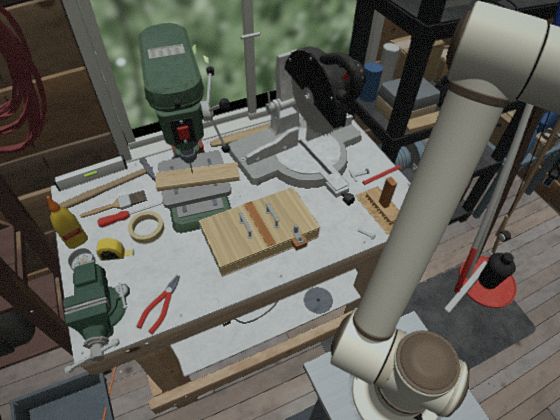

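View pics/side0.png

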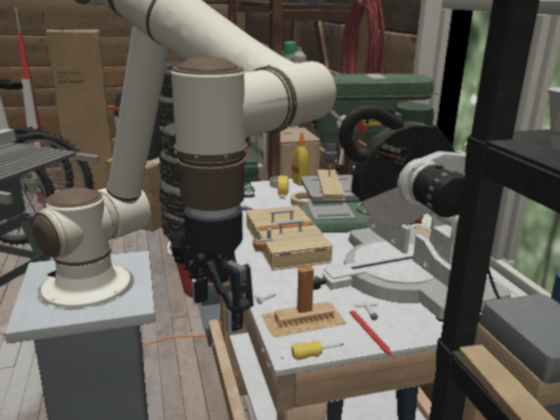

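The scene view shows the chest at about (260,230), with the handles at (243,227) and (272,212) and the button at (299,240). The rake is at (388,190) on its pad, the pliers at (160,300), and a mitre saw stands behind the chest. Next I'll triangulate these and look closer with the wrist camera.

Run:
```python
from h import *
A={}
for n,a,b in(('lip',(272,212),(286,224)),('plain',(243,227),(276,215)),('rake_top',(389,180),(304,268)),('post',(298,231),(261,236)),('pad',(375,208),(303,321))):
    P=tri([ray('scene',a),ray('side',b)]);print(n,P.round(),proj('scene',P).round()-a)
for c in((201,218),(214,272),(320,237),(292,188)):print(at_z('scene',c,54).round())
P=at_z('scene',(262,222),54)
robot.movep([P[0]-60,P[1],420],[180,0,-180+90]) if 0 else None
for yaw in(-180,-90,90,0):
    print(yaw,robot.inverse_kinematics([P[0]-60,P[1],400],[180,0,yaw]))
# wrist cam mount in the tool frame
from scipy.spatial.transform import Rotation as R
s=robot.observe();o,d=ray('wrist',(280,210));T=R.from_euler('xyz',s['tcp_rot'],degrees=True)
print('cam in tool',T.inv().apply(o-s['eef_pos']),T.inv().apply(d))
```

```text
lip [523.  68.  84.] [1. 2.]
plain [517. 157.  74.] [1. 2.]
rake_top [ 465. -265.  127.] [0. 1.]
post [443.  28.  74.] [1. 2.]
pad [ 472. -258.   -8.] [1. 2.]
[614. 248.  54.]
[435. 272.  54.]
[419. -26.  54.]
[611. -35.  54.]
-180 [ 3.11121736e+01  3.39572705e+00 -2.15619145e+00 -2.54444375e-14
 -8.44480815e+01 -1.21112174e+02]
-90 [ 31.11217357   3.39572705  -2.15619145   0.         -84.44808149
 -31.11217357]
90 [ 31.11217357   3.39572705  -2.15619145   0.         -84.44808149
 148.88782643]
0 [ 3.11121736e+01  3.39572705e+00 -2.15619145e+00  2.54444375e-14
 -8.44480815e+01  5.88878264e+01]
cam in tool [  66.39002486    0.2216472  -128.61901048] [-0.26871274  0.01246422  0.96321942]
```

Run:
```python
from h import *
robot.movep([440,0,400],[180,0,180])
robot.movep([440,110,360],[180,0,180])
ci=robot.camera_info('wrist');save('wrist','w1');print(ci)
for n in('leaf_lip_handle','leaf_plain_handle','button_post','button_pivot','leaf_lip_hinge'):
    for r in robot.spot_in(n,'wrist')[:2]: print(n,np.round(r['point']),r['p'])
save('scene','s1')
np.save('ci1.npy',ci)
```

```text
{'fov_y': 63.6012274042956, 'cx': 275.82845694629503, 'cy': 209.54005568597893, 'k1': -0.035948188710278335, 'rvec': array([-2.0748549 , -2.07868844, -0.28119375]), 'tvec': array([-109.79079402, -490.55724543,  371.01232942])}
leaf_lip_handle [228. 234.] 0.69
leaf_plain_handle [331. 231.] 0.8
button_post [213. 177.] 0.64
button_pivot [214. 176.] 0.9
leaf_lip_hinge [226. 233.] 0.72
```

View pics/w1.png

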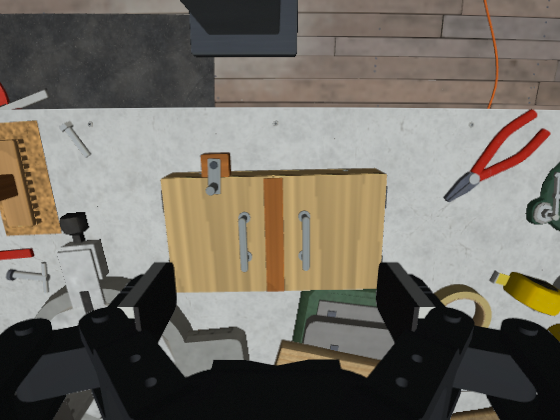

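The wrist view looks straight down with the robot at the top. The chest corners are at (163,176), (385,173), (380,291) and (172,291). The handles are at (244,243) and (305,242), the button pivot at (213,165) and the post at (213,188).

```bash
python3 - <<'E'
from h import *
ci=np.load('ci1.npy',allow_pickle=True).item()
for n,p,z in(('c nr',(163,177),54),('c nl',(386,173),54),('c fl',(381,291),54),('c fr',(172,291),54),('lip a',(244,215),84),('lip b',(244.5,271),84),('pl a',(305,214),84),('pl b',(305.5,270),84),('post',(213,188),87),('pivot',(214,165),60),('lip edge+ near',(283.5,177),58),('lip edge+ far',(285,291),58),('drill',(300,290),40),('drill2',(380,291),40),('saw',(75,220),40)):
    print(n,at_z('wrist',p,z,ci).round(1), (lambda P:proj('scene',P).round())(at_z('wrist',p,z,ci)))
E
python3 - <<'E'
import cv2
im=cv2.imread('pics/w1.png')[140:300,150:400];cv2.imwrite('pics/w1c.png',cv2.resize(im,None,fx=3,fy=3,interpolation=cv2.INTER_CUBIC))
E
```

```text
c nr [450.2 -36.3  54. ] [318. 227.]
c nl [444.4 253.5  54. ] [220. 266.]
c fl [614.7 261.6  54. ] [196. 219.]
c fr [615.4 -38.   54. ] [292. 187.]
lip a [492.7  71.1  84. ] [276. 222.]
lip b [568.9  69.9  84. ] [265. 202.]
pl a [491.2 147.   84. ] [250. 232.]
pl b [567.3 149.6  84. ] [239. 212.]
post [457.8  34.6  87. ] [294. 227.]
pivot [433.7  32.2  60. ] [299. 239.]
lip edge+ near [449.3 120.5  58. ] [266. 246.]
lip edge+ far [612.3 123.9  58. ] [242. 204.]
drill [620.6 146.5  40. ] [234. 208.]
drill2 [622.4 265.   40. ] [195. 221.]
saw [ 513.5 -171.4   40. ] [347. 199.]
```

View pics/w1c.png

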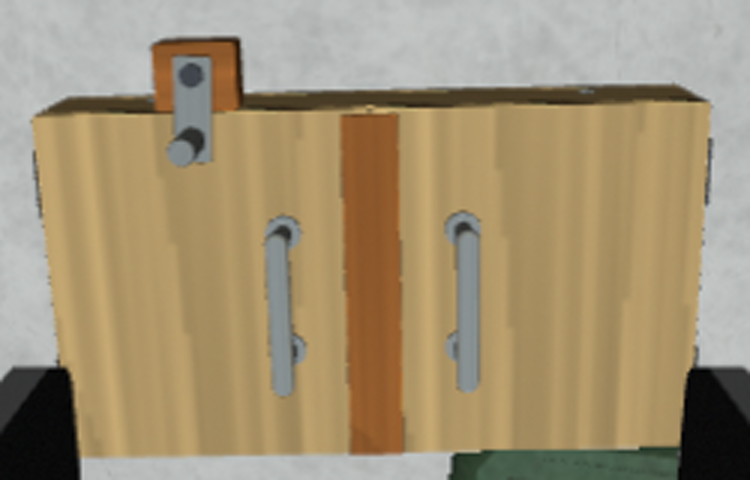

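Run:
```python
from h import *
from scipy.optimize import least_squares
ci=np.load('ci1.npy',allow_pickle=True).item()
c2=lambda x,y:(x/3+150-1/3,y/3+140-1/3)
# model pts in chest frame (leaf outer corners, bars ends, pivot unknown)
M=[((-83,-148,54),c2(35,117)),((-83,148,54),c2(708,102)),((83,148,54),c2(685,448)),((83,-148,54),c2(80,455)),
((-37,-40,84),c2(278,228)),((37,-40,84),c2(283,394)),((-37,40,84),c2(468,228)),((37,40,84),c2(468,391)),((-83,12,58),c2(398,115)),((83,12,58),c2(402,452)),((-83,-13,58),c2(342,115))]
def W(q,m):
    c,s=np.cos(q[2]),np.sin(q[2]);return np.array([q[0]+c*m[0]-s*m[1],q[1]+s*m[0]+c*m[1],m[2]])
f=lambda q:np.concatenate([proj('wrist',W(q,m),ci)-p for m,p in M])
r=least_squares(f,[530,110,0],loss='soft_l1');print(r.x,np.degrees(r.x[2]));print(r.fun.reshape(-1,2).round(1).tolist())
for p,z in((c2(182,152),87),(c2(191,73),60)):print(at_z('wrist',p,z,ci).round(1))
np.save('chest.npy',r.x)
for n,m in(('lip',(0,-40,84)),('pl',(0,40,84))):
    P=W(r.x,m);print(n,P.round(1),proj('scene',P).round(),proj('side',P).round())
```

```text
[5.31360171e+02 1.08967884e+02 1.95656699e-02] 1.1210303073494572
[[-1.6, -0.8], [1.7, 0.2], [1.1, -0.0], [-3.8, 0.8], [-0.6, 1.2], [0.3, 0.2], [0.3, 0.2], [-0.1, 0.2], [0.3, -1.9], [0.4, 1.8], [-0.5, -1.6]]
[460.7  31.3  87. ]
[432.4  31.4  60. ]
lip [532.1  69.   84. ] [271. 212.] [291. 222.]
pl [530.6 149.   84. ] [244. 222.] [282. 211.]
```

```bash
cat >> h.py <<'E'
from scipy.spatial.transform import Rotation as Rot
C=np.load('chest.npy')
def rot(phi=0,yaw=0):
    return (Rot.from_euler('z',C[2]+np.radians(yaw))*Rot.from_euler('x',phi)*Rot.from_euler('xyz',[180,0,180],degrees=True)).as_euler('xyz',degrees=True)
def W(m):
    c,s=np.cos(C[2]),np.sin(C[2]);return np.array([C[0]+c*m[0]-s*m[1],C[1]+s*m[0]+c*m[1],m[2]])
def handle(side,a):  # side -1 right leaf, +1 left; returns bar axis world
    th=np.arctan2(38,108)+a;r=np.hypot(38,108)
    return W((0,side*(148-r*np.cos(th)),46+r*np.sin(th)))
def st(tag=''):
    s=robot.observe();print(tag,round(s['clock'],1),s['eef_pos'].round(1),s['ft_force'].round(1),'gap',round(s['finger_gap'],1),'gf',round(s['grasp_force'],1));return s
def arc(side,a0,a1,n=8,rate=120,k=0.5):
    for a in np.linspace(a0,a1,n+1)[1:]:
        robot.servo_line(handle(side,a),rot(-side*k*a),rate=rate)
E
python3 - <<'E'
from h import *
for sd in(-1,1):
    print([robot.inverse_kinematics(handle(sd,a),rot(-sd*.5*a)) is not None for a in np.linspace(0,1.95,6)])
pv=np.array([432.4,31.4]);r0=rot()
robot.gripper_to(40,30)
P=lambda a:[pv[0]+28*np.cos(a),pv[1]-28*np.sin(a)]
robot.movep([*P(0),140],r0)
print(robot.servo_line([*P(0),78],rate=80,contact_N=6)); st()
robot.gripper_to(8,25); s=st('grip')
for a in np.radians(np.arange(15,91,15)): robot.servo_line([*P(a),78],rate=60)
st('turned')
robot.gripper_to(40); robot.servo_line([*P(np.pi/2),150]); st()
robot.movep([*handle(-1,0)[:2]-np.array([60,0]),300],r0)
save('wrist','w2')
E
```

```text
[True, True, True, True, True, True]
[True, True, True, True, True, True]
False
 6.7 [460.9  31.6  78.5] [0.2 0.2 0.5] gap 40.3 gf 0.0
grip 7.1 [460.9  31.4  78.5] [ 0.3 -0.3  2.6] gap 10.9 gf 25.0
turned 8.7 [432.6   2.9  78.6] [ 3.7 -2.2  6.6] gap 10.9 gf 25.7
 9.8 [431.7   3.3 149.4] [-0.3  0.   0.1] gap 40.2 gf 0.0
```

View pics/w2.png

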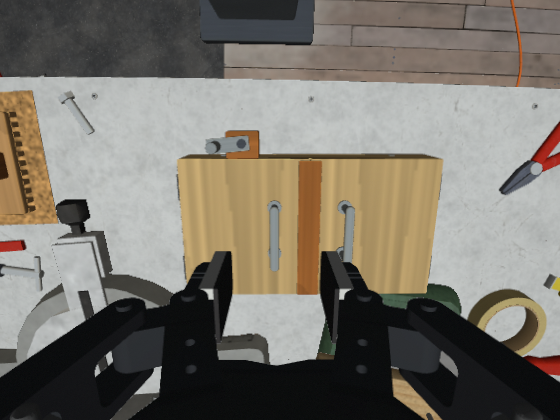

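The button now points right, clear of the leaf. Next is opening the right leaf, then the left.

Run:
```python
from h import *
def openleaf(sd):
    h=handle(sd,0)
    robot.movep(h+[0,0,70],rot()); robot.gripper_to(40)
    print(robot.servo_line(h,rate=100,contact_N=6)); st()
    robot.gripper_to(4,40); st('grip')
    arc(sd,0,1.9,n=10,rate=120); s=st('open')
    robot.gripper_to(40)
    z=Rot.from_euler('xyz',rot(-sd*.95),degrees=True).apply([0,0,1])
    robot.servo_line(handle(sd,1.9)-90*z); st()
openleaf(-1)
save('side','si1')
robot.movep([460,110,380],rot()); 
openleaf(1)
robot.movep(W((-90,40,400)),rot()); ci=robot.camera_info('wrist');save('wrist','w3');np.save('ci3.npy',ci)
st()
```

```text
False
 12.3 [532.6  69.2  84.5] [ 0.1 -0.3  0.4] gap 40.0 gf 0.0
grip 12.7 [532.5  68.2  84.8] [ 1.2 -4.7  2.6] gap 8.1 gf 39.1
open 16.0 [ 536.4 -113.   135.6] [ 1.4 -9.5  7.3] gap 8.5 gf 42.2
 17.1 [ 536.8 -182.4  187.9] [0.5 0.1 0.2] gap 40.2 gf 0.0
False
 20.6 [531.1 149.2  84.5] [-0.2 -0.7  0.1] gap 40.1 gf 0.0
grip 20.9 [530.9 148.1  84.8] [ 1.8 -5.1  3.7] gap 8.3 gf 39.1
open 24.3 [526.9 331.2 136.1] [-1.2  7.   6. ] gap 8.3 gf 40.8
 25.4 [525.5 400.1 187.8] [ 1.3 -0.6 -0.6] gap 40.0 gf 0.0
 26.8 [440.9 147.9 398.2] [ 0.4 -0.6  0.4] gap 40.4 gf 0.0
```

View pics/w3.png

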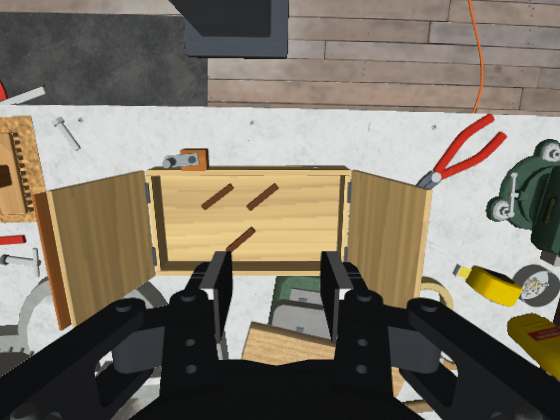

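Both leaves are open past upright. Three rods show, at about (217,197), (263,197) and (241,238). Next I'll look at the rake.

Run:
```python
from h import *
ci=np.load('ci3.npy',allow_pickle=True).item()
for a,b in(((203,208),(231,186)),((248,209),(277,185)),((229,250),(255,228))):
    print([at_z('wrist',p,16,ci).round() for p in(a,b)])
robot.movep([430,-60,400],rot()); robot.movep([400,-262,330],rot())
ci=robot.camera_info('wrist');save('wrist','w4');np.save('ci4.npy',ci);st()
for n in('rake_top','pad_mid','rake'):
    for r in robot.spot_in(n,'wrist')[:2]: print(n,np.round(r['point']),r['p'])
```

```text
[array([515.,  35.,  16.]), array([479.,  79.,  16.])]
[array([515., 106.,  16.]), array([476., 150.,  16.])]
[array([585.,  75.,  16.]), array([546., 117.,  16.])]
 28.6 [ 401.  -261.   330.7] [-0.7 -0.6  0.7] gap 40.2 gf 0.0
rake_top [266. 211.] 0.59
pad_mid [282. 198.] 0.78
pad_mid [442. 273.] 0.15
rake [267. 213.] 0.7
```

View pics/w4.png

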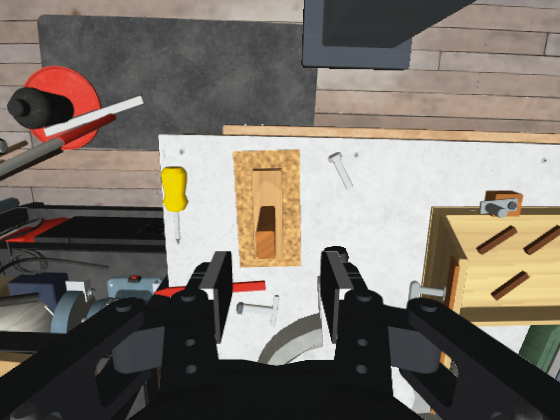

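Run:
```python
import cv2
im=cv2.imread('pics/w4.png')[140:280,220:320];cv2.imwrite('pics/w4c.png',cv2.resize(im,None,fx=4,fy=4,interpolation=cv2.INTER_CUBIC))
```

```text
(no output)
```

View pics/w4c.png

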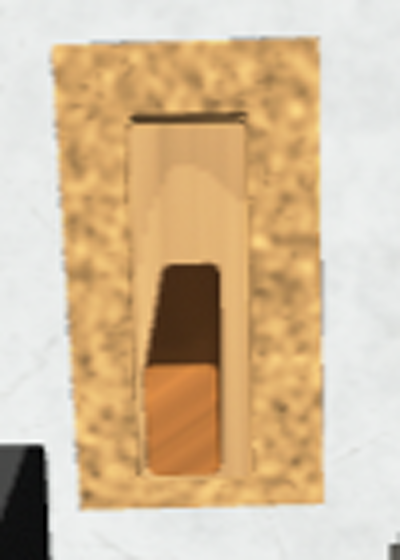

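The crop shows the pad corners at (53,45), (320,38), (324,502) and (80,508). The rake's head top runs x 128–250, and the handle top is the patch x 146–219, y 364–472. I'll fit both.

```bash
cat > fit.py <<'E'
from h import *
from scipy.optimize import least_squares
def fit(M,ci,q0):
    def W2(q,m):
        c,s=np.cos(q[2]),np.sin(q[2]);return np.array([q[0]+c*m[0]-s*m[1],q[1]+s*m[0]+c*m[1],m[2]])
    f=lambda q:np.concatenate([proj('wrist',W2(q,m),ci)-p for m,p in M])
    r=least_squares(f,q0,loss='soft_l1');return r.x,r.fun.reshape(-1,2).round(1).tolist()
E
python3 - <<'E'
from fit import *
ci=np.load('ci4.npy',allow_pickle=True).item()
c=lambda x,y:np.array((x/4+220-.375,y/4+140-.375))
pad=[((-85,-45,2),c(53,45)),((-85,45,2),c(320,38)),((85,45,2),c(324,502)),((85,-45,2),c(80,508))]
rk=[((-63,-20,22),c(128,122)),((-63,20,22),c(245,122)),((-16,-10,127),c(146,364)),((-16,10,127),c(217,364)),((16,10,127),c(219,472)),((16,-10,127),c(150,472))]
for n,M in(('pad',pad),('rake',rk)):
    q,e=fit(M,ci,[465,-260,0]);print(n,q.round(1),np.degrees(q[2]).round(2),e);np.save(n+'.npy',q)
E
```

```text
pad [ 463.5 -269.9    0. ] 2.75 [[-0.3, -0.4], [0.3, -0.4], [0.1, 0.5], [-0.1, 0.5]]
rake [ 465.2 -270.2    0. ] 2.36 [[-0.6, -0.3], [1.0, -0.9], [-0.9, -0.2], [0.7, -0.5], [0.8, 1.0], [-0.8, 1.4]]
```

Run:
```python
from h import *
q=np.load('rake.npy');yaw=np.degrees(q[2]-C[2])
robot.gripper_to(50)
robot.movep([q[0],q[1],170],rot(0,yaw))
print(robot.servo_line([q[0],q[1],100],rate=100,contact_N=6)); st()
robot.gripper_to(15,80); s=st('grip')
robot.servo_line([q[0],q[1],104],rate=40); st('lift')
robot.servo_line([q[0],q[1],345]); save('side','si2')
P=W((0,-114,345))
robot.servo_line(P,rot(),rate=200); st('over')
robot.servo_line([P[0],P[1],170],rate=150); st('in1')
ci=robot.camera_info('wrist');save('wrist','w5');np.save('ci5.npy',ci)
```

```text
False
 30.5 [ 465.8 -270.4  100.9] [-0.   0.4  0. ] gap 50.0 gf 0.0
grip 30.9 [ 465.7 -270.5  100.8] [ 0.  -0.1  3.8] gap 19.1 gf 78.4
lift 31.2 [ 464.8 -270.   103.7] [ 0.3  0.3 -1.7] gap 19.0 gf 78.0
over 34.5 [533.4  -5.7 345.1] [-0.5 -0.4 -1.8] gap 19.0 gf 78.0
in1 35.8 [534.3  -4.9 170.9] [ 1.  -0.3 -1.8] gap 19.0 gf 78.0
```

View pics/w5.png

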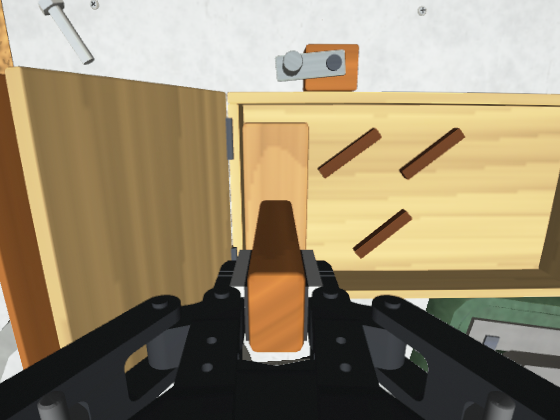

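The rake is held above the chest's right strip, with the head's near edge at (245–308,123) and the near inner rim at row 104. I'll check the clearance numerically.

Run:
```python
from h import *
ci=np.load('ci5.npy',allow_pickle=True).item()
Ri=Rot.from_euler('z',-C[2])
for n,p,z in(('rim nr in',(243,105),46),('rim near in mid',(450,107),46),('rim near out',(228,93),46),('far in',(540,269),46),('head nr',(245,124),92.5),('head nl',(308,124),92.5)):
    print(n,Ri.apply(at_z('wrist',p,z,ci)-[C[0],C[1],0]).round(1))
```

```text
rim nr in [ -73.1 -136.9   46. ]
rim near in mid [-72.6  13.   46. ]
rim near out [ -81.4 -147.4   46. ]
far in [ 56.3 108.3  46. ]
head nr [ -61.  -131.6   92.5]
head nl [-61.  -94.2  92.5]
```

Run:
```python
from h import *
P=W((0,-113,0))
robot.servo_line([P[0],P[1],112],rate=80,contact_N=8); st('low')
print(robot.servo_line([P[0],P[1],98],rate=20,contact_N=5)); s=st('floor')
zf=s['eef_pos'][2]+1.2; np.save('zf.npy',zf)
robot.servo_line([P[0],P[1],zf],rate=20); st('raised')
E2=W((0,60,0));robot.servo_line([E2[0],E2[1],zf],rate=60,contact_N=15); st('swept60')
E2=W((0,112,0));print(robot.servo_line([E2[0],E2[1],zf],rate=35,contact_N=8)); st('swept')
robot.dwell(.2);st();save('scene','s5')
ci=robot.camera_info('wrist');save('wrist','w6');np.save('ci6.npy',ci)
```

```text
low 36.7 [534.1  -3.9 112.4] [-0.7 -0.3 -1.6] gap 18.9 gf 78.0
True
floor 37.2 [534.   -4.1 104.8] [0.1 1.1 3.7] gap 19.2 gf 78.7
raised 37.5 [533.1  -4.1 105.6] [ 0.5 -1.  -2.5] gap 19.2 gf 78.0
swept60 40.5 [530.2 168.8 106. ] [ 0.1 -0.7 -2.3] gap 18.9 gf 78.1
True
swept 41.6 [528.4 209.  105.2] [-1.2 -2.4  2.8] gap 19.4 gf 79.5
 41.8 [528.4 208.8 105.2] [ 0.4 -0.8  1. ] gap 19.0 gf 79.4
```

View pics/w6.png

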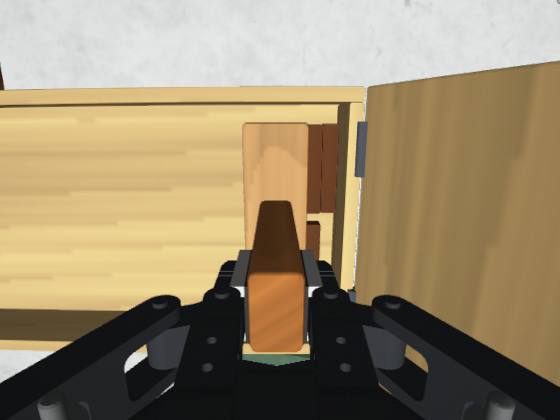

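Two rods lie side by side at the near corner, at (315,170) and (331,170). The third is at (314,235), against the rake and parallel to the wall. I'll press a little more firmly, back off and look.

Run:
```python
from h import *
zf=float(np.load('zf.npy'))+.5
E2=W((0,112,0));print(robot.servo_line([E2[0],E2[1],zf],rate=25,contact_N=15)); st('pressed');robot.dwell(.2)
E3=W((0,40,0));robot.servo_line([E3[0],E3[1],zf],rate=80); st('back')
robot.servo_line([E3[0],E3[1],180],rate=150)
ci=robot.camera_info('wrist');save('wrist','w7');np.save('ci7.npy',ci);st()
```

```text
True
pressed 42.2 [528.3 210.1 105.5] [ 0.5 -3.4  2.4] gap 19.4 gf 79.9
back 43.4 [530.3 148.8 106.1] [-0.1  0.5 -1.9] gap 19.3 gf 79.4
 44.0 [529.6 148.7 178.6] [ 0.1  0.7 -2. ] gap 19.8 gf 79.4
```

View pics/w7.png

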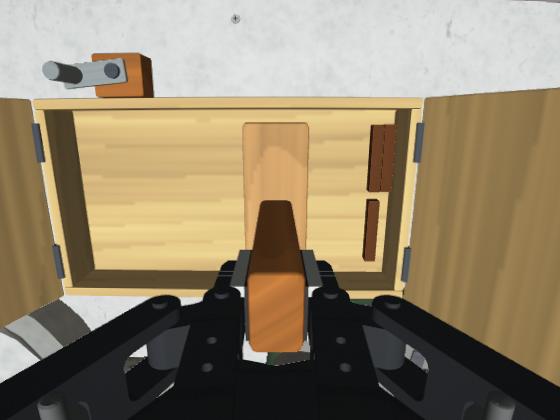

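```bash
python3 - <<'E'
import cv2
im=cv2.imread('pics/w7.png')[90:290,340:440];cv2.imwrite('pics/w7c.png',cv2.resize(im,None,fx=3,fy=3,interpolation=cv2.INTER_CUBIC))
E
python3 - <<'E'
from h import *
ci=np.load('ci7.npy',allow_pickle=True).item()
im=cv2.imread('pics/w7.png').astype(int)
# rod top: dark brown pixels; components in the region
b,g,r=im[...,0],im[...,1],im[...,2]
m=((r<125)&(r-b>25)&(g<75)).astype(np.uint8);m[:,:360]=0;m[:115]=0;m[270:]=0;m[:,400:]=0
n,l,s,c=cv2.connectedComponentsWithStats(m)
Ri=Rot.from_euler('z',-C[2])
for i in range(1,n):
    if s[i,4]<100: continue
    ys,xs=np.where(l==i); box=cv2.boxPoints(cv2.minAreaRect(np.float32(np.c_[xs,ys])))
    print(s[i,4],[Ri.apply(at_z('wrist',p,16,ci)-[C[0],C[1],0])[:2].round(1).tolist() for p in box])
E
```

```text
3098 [[-70.6, 113.8], [-70.9, 140.6], [68.1, 153.9], [68.3, 123.8]]
736 [[59.0, 118.4], [0.5, 118.1], [1.2, 129.3], [59.9, 130.1]]
```

View pics/w7c.png

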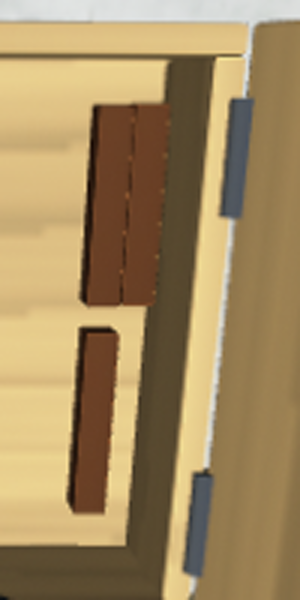

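The rods lie flat, parallel to the left wall and in a 20 mm strip. I'll return the rake to its pad.

```bash
python3 - <<'E'
from h import *
q=np.load('pad.npy');q[0]+=1;r=rot(0,np.degrees(q[2]-C[2]))
E3=W((0,40,0));robot.servo_line([E3[0],E3[1],345],rate=200)
robot.servo_line([q[0],q[1],345],r,rate=250)
robot.servo_line([q[0],q[1],110],rate=180);st('down')
print(robot.servo_line([q[0],q[1],95],rate=20,contact_N=6));st('touch')
robot.gripper_to(50);st()
robot.servo_line([q[0],q[1],200]);
robot.movep([400,-262,330],rot())
ci=robot.camera_info('wrist');save('wrist','w8');np.save('ci8.npy',ci);st()
E
python3 - <<'E'
import cv2
im=cv2.imread('pics/w8.png')[140:280,220:320];cv2.imwrite('pics/w8c.png',cv2.resize(im,None,fx=4,fy=4,interpolation=cv2.INTER_CUBIC))
E
```

```text
down 48.3 [ 465.2 -270.1  111. ] [-0.4  0.1 -1.8] gap 18.9 gf 79.3
True
touch 48.9 [ 464.6 -270.1  100.8] [-0.2 -0.7  3.9] gap 19.3 gf 80.2
 49.3 [ 463.4 -269.6   99.6] [-0.3 -0.1 -0.4] gap 50.1 gf 0.0
 50.8 [ 399.5 -261.7  328.3] [ 0.3 -0.2  0.2] gap 50.3 gf 0.0
```

View pics/w8c.png

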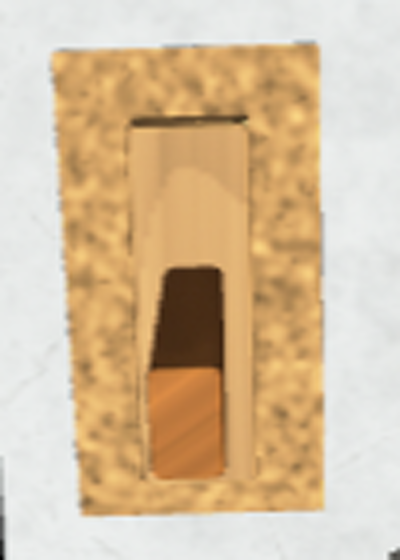

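The rake stands squarely on its pad. Next: shut the left leaf, then the right.

Run:
```python
from h import *
def shut(sd):
    z=Rot.from_euler('xyz',rot(-sd*.95),degrees=True).apply([0,0,1]);h=handle(sd,1.9)
    robot.gripper_to(40)
    robot.movep(h-90*z,rot(-sd*.95))
    print(robot.servo_line(h,rate=100,contact_N=8));st()
    robot.gripper_to(4,40);st('grip')
    arc(sd,1.9,0,n=10,rate=120);st('shut')
    robot.servo_line(handle(sd,0)-[0,0,4],rate=20,contact_N=12);s=st('press')
    robot.gripper_to(40)
    robot.servo_line(handle(sd,0)+[0,0,80]);st()
robot.movep([460,110,390],rot())
shut(1)
robot.movep([470,60,390],rot())
save('scene','s9')
shut(-1)
robot.movep([*handle(-1,0)[:2]-np.array([60,0]),300],rot())
ci=robot.camera_info('wrist');save('wrist','w9');np.save('ci9.npy',ci);st()
```

```text
False
 54.9 [527.2 328.1 136.3] [-0.5  0.   0.2] gap 39.7 gf 0.0
grip 55.2 [527.1 328.2 136. ] [0.2 2.  1. ] gap 8.1 gf 39.0
shut 58.6 [531.1 148.3  82.5] [ 5.6 -6.8  1.2] gap 8.2 gf 43.2
press 58.8 [531.3 148.1  82. ] [-1.2 -1.4  5.5] gap 8.2 gf 43.6
 59.9 [529.9 148.7 163.3] [-0.  -0.5  0.3] gap 39.5 gf 0.0
False
 63.4 [ 535.9 -110.2  136.2] [-0.2 -0.5 -0.8] gap 40.3 gf 0.0
grip 63.8 [ 535.8 -110.3  136.2] [-0.4 -0.9  1.2] gap 8.1 gf 39.0
shut 67.1 [532.3  67.9  84.1] [-1.4  2.3  5.3] gap 8.3 gf 41.6
press 67.3 [532.4  68.   84.1] [-2.   0.3  6.6] gap 8.1 gf 41.7
 68.4 [531.4  68.9 163.3] [-0.2 -0.   0.3] gap 39.8 gf 0.0
 69.1 [471.5  68.9 298.3] [ 0.4 -0.1 -0.4] gap 40.0 gf 0.0
```

View pics/w9.png

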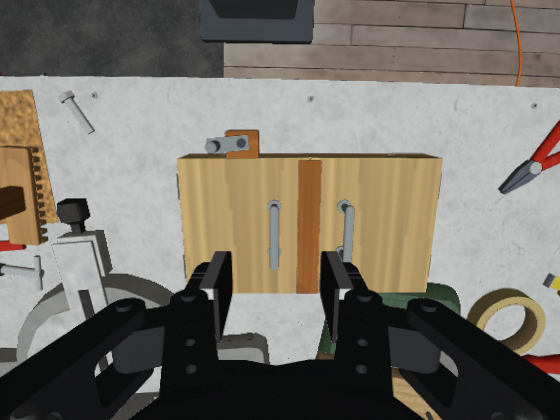

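Both leaves are shut with the lip on top. The rake at (20,195) has been knocked aside, its head now overhanging the pad towards the saw. I've used all my views, so I'll locate it numerically by colour and set it back before turning the button.

Run:
```python
from h import *
robot.movep([440,-60,390],rot());robot.movep([400,-262,330],rot())
robot.dwell(.3)
ci=robot.camera_info('wrist');im=save('wrist','w10').astype(int);np.save('ci10.npy',ci)
for n in('rake_top','rake'):
    for r in robot.spot_in(n,'wrist')[:2]: print(n,np.round(r['point']),r['p'])
ref=cv2.imread('pics/w8.png').astype(np.uint8)
h8=cv2.cvtColor(ref,cv2.COLOR_BGR2HSV);p=h8[234:256,259:274].reshape(-1,3);print('top hsv',p.mean(0),p.std(0))
hd=h8[176:200,255:280].reshape(-1,3);print('head',hd.mean(0),hd.std(0));pd=h8[155:265,285:298].reshape(-1,3);print('pad',pd.mean(0),pd.std(0));
def top(hs):
    m=cv2.inRange(hs,(5,130,150),(14,255,255));m[:,:150]=0;m[:,400:]=0;m[:150]=0
    n,l,s,c=cv2.connectedComponentsWithStats(m);
    for i in np.argsort(-s[1:,4])[:3]+1:
        ys,xs=np.where(l==i);b=cv2.minAreaRect(np.float32(np.c_[xs,ys]));print('comp',s[i],[np.round(v,1) for v in b]); 
top(h8);top(cv2.cvtColor(cv2.imread('pics/w10.png'),cv2.COLOR_BGR2HSV))
```

```text
rake_top [279. 243.] 0.89
rake [502. 269.] 0.68
rake [280. 244.] 0.56
top hsv [ 13.96363636 173.34242424 193.96969697] [0.18719328 1.06785832 8.37957419]
head [ 16.74       122.81666667 218.97833333] [0.4786091  1.35759182 7.1061849 ]
pad [ 17.15104895 132.18181818 209.64755245] [ 0.53504684  2.0344459  16.70371941]
comp [257 232  19  28 481] [array([266. , 245.2]), array([27.2, 17.9]), np.float64(85.6)]
comp [270 269  20  26 433] [array([279.3, 281.1]), array([17.8, 25.2]), np.float64(4.1)]
comp [262 282   3   5   6] [array([262.4, 284.3]), array([4.5, 1.3]), np.float64(63.4)]
```

```bash
cat > rk.py <<'E'
from fit import *
def rake_est(k,kc=None):
    ci=np.load(f'ci{kc or k}.npy',allow_pickle=True).item();im=cv2.imread(f'pics/w{k}.png');hs=cv2.cvtColor(im,cv2.COLOR_BGR2HSV)
    out=[]
    for lo,hi,z in(((5,150,150),(14,255,255),127),((15,117,180),(18,128,255),22)):
        m=cv2.inRange(hs,lo,hi);m[:,:200]=0;m[:,340:]=0;m[:145]=0;m[330:]=0
        if z==22: m=cv2.morphologyEx(m,cv2.MORPH_OPEN,np.ones((5,5),np.uint8))
        n,l,s,c=cv2.connectedComponentsWithStats(m);i=np.argmax(s[1:,4])+1
        ys,xs=np.where(l==i);Wp=np.float32([at_z('wrist',p,z,ci)[:2] for p in zip(xs,ys)])
        (c0,sz,a)=cv2.minAreaRect(Wp)
        if sz[0]<sz[1]: a-=90
        a=(a+90)%180-90
        print(k,'z',z,'c',np.round(c0,1),'size',np.round(sz,1),'yaw',round(a,1),'npx',len(xs));out.append((*c0,a))
    return out
E
python3 - <<'E'
from rk import *
rake_est(4);rake_est(8);rake_est(10)
E
```

```text
4 z 127 c [ 464.9 -270.4] size [30.5 18.6] yaw 4.2 npx 483
4 z 22 c [ 465.9 -271. ] size [121.3  37.7] yaw 1.9 npx 1331
8 z 127 c [ 463.7 -269.8] size [30.3 18.7] yaw 4.7 npx 481
8 z 22 c [ 464.4 -270.4] size [122.8  37.1] yaw 2.4 npx 1329
10 z 127 c [ 506.6 -253.8] size [28.8 19.3] yaw 1.0 npx 427
10 z 22 c [ 507.1 -254.6] size [ 37.4 120.4] yaw -2.8 npx 1237
```

Run:
```python
from rk import *
q=np.load('pad.npy');r=rot(0,np.degrees(q[2]-C[2]));yg=-2.6-np.degrees(C[2])
x,y=506.8,-254.0
robot.gripper_to(50)
robot.movep([x,y,180],rot(0,yg))
print(robot.servo_line([x,y,100],rate=100,contact_N=6));st()
robot.gripper_to(15,80);st('grip')
robot.servo_line([x,y,125],rate=80)
robot.servo_line([q[0]+1,q[1],125],r,rate=80);st('over')
print(robot.servo_line([q[0]+1,q[1],95],rate=20,contact_N=6));st('touch')
robot.gripper_to(50);robot.servo_line([q[0],q[1],200]);
robot.movep([400,-262,330],rot());robot.dwell(.3)
ci=robot.camera_info('wrist');save('wrist','w11');np.save('ci11.npy',ci);st()
rake_est(11)
# bystanders moved? compare image with w4 outside the rake
a=cv2.imread('pics/w4.png').astype(int);b=cv2.imread('pics/w11.png').astype(int);d=(abs(a-b).max(2)>60).astype(np.uint8)
n,l,s,c=cv2.connectedComponentsWithStats(d);print([list(v) for v in s[1:] if v[4]>60])
```

```text
False
 73.1 [ 507.3 -254.2  100.8] [-0.  -0.6 -0.1] gap 49.9 gf 0.0
grip 73.5 [ 507.2 -254.1  100.7] [-0.9 -0.7  3.7] gap 18.9 gf 78.0
over 74.7 [ 464.8 -269.9  125. ] [-0.1 -0.3 -2.3] gap 19.0 gf 78.0
True
touch 75.8 [ 464.3 -270.   100.7] [-1.4  0.5  4.6] gap 19.3 gf 78.9
 78.0 [ 400.1 -262.   328.9] [-0.  -1.3 -0.3] gap 49.6 gf 0.0
11 z 127 c [ 464.1 -269.5] size [30.3 19.1] yaw 3.5 npx 486
11 z 22 c [ 464.7 -270.4] size [121.1  36.8] yaw 2.4 npx 1301
[[np.int32(217), np.int32(20), np.int32(64), np.int32(3), np.int32(75)], [np.int32(41), np.int32(66), np.int32(58), np.int32(37), np.int32(110)], [np.int32(310), np.int32(68), np.int32(97), np.int32(4), np.int32(133)], [np.int32(16), np.int32(87), np.int32(58), np.int32(23), np.int32(124)], [np.int32(8), np.int32(96), np.int32(136), np.int32(38), np.int32(305)], [np.int32(37), np.int32(104), np.int32(106), np.int32(40), np.int32(255)], [np.int32(223), np.int32(124), np.int32(144), np.int32(6), np.int32(212)], [np.int32(424), np.int32(130), np.int32(50), np.int32(2), np.int32(69)], [np.int32(158), np.int32(134), np.int32(402), np.int3
[... 1332 characters left out ...]
(36), np.int32(9), np.int32(119)], [np.int32(81), np.int32(304), np.int32(21), np.int32(19), np.int32(123)], [np.int32(258), np.int32(313), np.int32(63), np.int32(49), np.int32(157)], [np.int32(56), np.int32(324), np.int32(12), np.int32(10), np.int32(62)], [np.int32(267), np.int32(325), np.int32(56), np.int32(39), np.int32(139)], [np.int32(0), np.int32(331), np.int32(49), np.int32(4), np.int32(126)], [np.int32(547), np.int32(349), np.int32(13), np.int32(33), np.int32(90)], [np.int32(440), np.int32(352), np.int32(11), np.int32(17), np.int32(125)], [np.int32(0), np.int32(354), np.int32(32), np.int32(23), np.int32(205)], [np.int32(391), np.int32(366), np.int32(56), np.int32(50), np.int32(916)]]
```

The rake is back on the pad centre. Next, turn the button back.

Run:
```python
from rk import *
pv=np.array([432.4,31.4]);r0=rot();P=lambda a:[pv[0]+28*np.cos(a),pv[1]-28*np.sin(a)]
robot.gripper_to(40,30)
robot.movep([430,-60,300],r0);robot.movep([*P(np.pi/2),140],r0)
print(robot.servo_line([*P(np.pi/2),78],rate=80,contact_N=6));st()
robot.gripper_to(8,25);st('grip')
for a in np.radians(np.r_[75:-1:-15,-2]): robot.servo_line([*P(a),78],rate=60)
st('turned');robot.gripper_to(40);robot.servo_line([*P(0),150])
robot.movep([*handle(-1,0)[:2]-np.array([60,0]),300],rot());robot.dwell(.3)
ci=robot.camera_info('wrist');save('wrist','w12');st()
r=robot.spot_in('button_post','wrist');print([(np.round(v['point']),v['p']) for v in r[:2]],'expect post/pivot',proj('wrist',[460.4,31.4,87],ci),proj('wrist',[*pv,60],ci))
# bars compared with w9 (shut) around the leaves
a=cv2.imread('pics/w2.png').astype(int);b=cv2.imread('pics/w12.png').astype(int);d=(abs(a-b).max(2)>60).astype(np.uint8)[120:300,170:450]
n,l,s,c=cv2.connectedComponentsWithStats(d);print([v.tolist() for v in s[1:] if v[4]>30])
robot.movep([440,-60,390],rot());robot.movep([400,-262,330],rot());robot.dwell(.3)
ci=robot.camera_info('wrist');save('wrist','w13');np.save('ci13.npy',ci);rake_est(13);st()
```

```text
False
 80.7 [432.9   3.5  78.5] [-0.6 -0.8 -0.1] gap 40.1 gf 0.0
grip 81.1 [432.7   3.   78.5] [ 0.8 -4.2  3. ] gap 11.2 gf 25.2
turned 83.0 [464.6  32.   79. ] [ 10.5 -12.4  -4.5] gap 10.9 gf 24.9
 85.0 [471.9  68.8 299.1] [ 0.4  0.6 -0. ] gap 40.0 gf 0.0
[(array([242., 155.]), 0.57)] expect post/pivot [238.81584279 171.83596851] [241.31155147 141.86223533]
[[56, 15, 19, 17, 119], [36, 19, 20, 15, 151], [65, 30, 15, 10, 111], [134, 33, 39, 1, 39], [87, 37, 135, 2, 135], [66, 43, 13, 14, 66], [226, 172, 30, 2, 37]]
13 z 127 c [ 464.1 -269.5] size [29.1 19. ] yaw 1.3 npx 484
13 z 22 c [ 464.9 -270.7] size [122.3  37. ] yaw 1.5 npx 1346
 87.0 [ 400.4 -261.3  330.3] [-0.4  0.7  0. ] gap 40.1 gf 0.0
```

```bash
python3 -c "
from workcell import robot
print(robot.hand_in())"
```

```text
the job is handed in; nothing more can be done
None
```

I handed the job in at about 87 s with every step done in the order asked, except that the rake was knocked off its pad after I put it back, so I replaced it once more after both leaves were shut and before turning the button. The three rods lay flat and parallel in a 20 mm strip at the left end, one of them about 10 mm off the wall, when last seen before the lid was shut.

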